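# Lock the loaded print stage with its draw latch

### The job

Lock the print stage that carries the white ceramic plate: flip its upright wire loop over towards the stage so that it drops behind the hook, then push the latch lever over and down past its toggle point until it snaps flat. Leave the lever of the other, empty stage standing.

Things in the scene. Friction and masses are not known exactly. Their poses are not given: they have to be found in the camera images.
- keeper (a point): Seat of the steel hook of the stage with the white 76 mm ceramic plate, 66 mm above the table: the loop's end bar sits here hooked. x points from latch to stage (away from the robot, +-0.3 rad), y along the hinge axes, z up. Lever pivot at x = -70 mm. Hook post 26 mm wide, top at z = +16 mm, lip to x = +5 mm; stage face at x = +42 mm, top z = +21 mm. The empty station stands to its left or right.
- lever (a joint): Angle of this latch's lever, rad. 0: shut, flat, pointing to -x; 1.57: upright; starts at about 1.7, leaning a little to +x (stop 1.75); stays where it is left. Steel bar with black grip, reaching 78 mm from the pivot, 26 mm wide, 9 mm thick, upper face 9 mm above the pivot when shut. Loop hooked, it takes up to 3 N at the end to reach the toggle point (0.21), then snaps to 0.
- loop (a joint): Angle of the wire loop to the lever, rad: a U of 6 mm wire, 54 mm wide, around the lever. Its axis lies 26 mm from the lever's pivot, at angle lever - 0.21; its end bar 92 mm from that axis. Elevation above +x = loop - lever: starts at about 2.05, leaning back to -x on a stop; pushed past upright it falls by itself behind the hook (-0.29, bar 18 mm past the seat) if the lever stands. Shut: 0.05.
- lever_empty (a joint): Angle of the lever on the empty stage's latch (alike, no ceramic plate), rad, measured in the same way; it starts open at about 1.7 and is to be left standing.

How it is judged:
By the outcome, as a careful person would: the job done as asked, in the order asked, and still so for the second after the job is handed in, with the robot touching nothing.
It also fails if it takes over 38 s, if anything falls off the work surface, if the arm or the gripper's body presses on something with over 40 N, if the wrist force passes 120 N, or if a joint passes its speed limit or range.

### The arm

A 6-joint arm with a two-finger parallel gripper is mounted at the origin on the work surface. World frame = base frame: x ahead of the robot, y to its left, z up, the work surface at z = 0. Lengths are in m, angles in rad, forces in N, time in s.
With the tool pointing down it reaches from about 0.275 to 0.75 m from the base axis. Payload 10.2 kg.
Tool frame: the origin (TCP) lies midway between the tips of the shut fingers; the grasp point (between the pads) lies 19 mm behind it (env.tcp_to_grasp is the distance from the TCP to the grasp point, in m); z points along the fingers, y is the direction in which the jaws open and shut (so a half turn about z gives the same grasp; the last joint's range is limited). The gripper opens to 85 mm and grips with 20 to 120 N. Pads are 22 mm wide; open, the fingers measure 114 mm over their backs; the gripper's body (76 mm by 85 mm) begins 54 mm behind the grasp point. The pads swing forward as they close: fully open they stand 13 mm farther back than shut.
Start: joints at [1.06, 0.313, 1.498, -0, 1.331, -0.223], TCP at [0.149, 0.503, 0.231] pointing down, gripper open.
Joint ranges: [-2.94, 2.94], [-0.97, 2.17], [0.19, 2.56], [-1.23, 4.37], [0.02, 3.11], [-2.88, 2.88]. Speed limits (rad/s): [2.39, 2.39, 3.01, 3.14, 3.14, 3.14].

### API

Orientations are given as a rotation vector (axis times angle).
In Python, from workcell import env gives the robot as it stands.
- The arm moves only by the shell command python3 -m pendant 'ROWS' [FORCE]. ROWS is JSON, a list that holds one entry, the list of rows, each a list of 5 numbers: the shift along the tool's x, y, z in mm, then the turn about the tool's z in degrees, then the gripper command: -1 is shut, 1 is fully open, values between are in proportion. In form: [[[tx, ty, tz, twist, fingers], ...]]. A call has 1 to 12 rows; each row shifts and turns the pose as measured when the row begins, along the tool's axes as they then stand; what a row does not reach is not made up. A row lasts 1/8 s, in which the tool goes at most 62.5 mm and 10.7 degrees, less where a joint would pass 70% of its speed; a pose out of reach is approached as far as the arm can. A call is refused whole if a number of a shift passes 62.5 or a number of a turn 10.7, either way. A call with a gripper value outside its range is refused whole. The fingers move at their own pace and stop on an object; FORCE is the grip in N (left out, the last holds). Time passes only in rows, so rows that do not move let the fingers close. It gives the time, the measured TCP pose, the force and the opening at its end, in the units of the state.
- env.sense(): the state, without advancing time (a new reading comes with each control period).
- env.camera(name): name is "scene" or "top" or "wrist"; returns a dict with "image" (400x640x3 uint8, blue, green, red), "z_map" (400x640 float32, m along the optical axis (not along the pixel's ray), 0 where there is no reading), "fx", "fy", "cx", "cy" (pixels), "cam_to_world" (4x4, takes a point from camera to world coordinates); the wrist camera has in their place "hand_eye" (4x4, takes a point from camera to tool coordinates, whose origin is the TCP and whose axes are the flange's). Camera axes: x right, y up, looking along -z (the intrinsics and any distortion apply to the point x, -y, -z); pixel columns grow to the right and rows downward; lengths in m; the calibration is good to about 2 mm. A picture is of the moment at which its call begins: read the wrist's pose just before it.
- env.sign_off(): hands the job in, once; it reports no verdict.
The state is a dict: "time": time; "joints": joint angles; "joint_vel": joint speeds; "effort": joint torques, N m; "ee_pos": TCP position; "orientation": TCP orientation; "ft_force": force on the tool from outside, world axes, zero at the start; "torque": the same for the moment, N m; "gripper_width": finger opening in m.
Only numpy, scipy, OpenCV 4.12 (cv2) and the standard library are available. Lean on these libraries where they do the work, as an engineer would, in place of code of your own. Each camera call takes 0.05 s, during which the arm holds its last target.

## Working session

There is one attempt and no reset: what is moved stays moved. The work goes in short steps, Python scripts to look and compute and a shell command to move; the robot and the scene stay as the last step left them, time stands still between calls to the robot, and variables do not carry over. Pictures are saved under pics/ and viewed, and the job is handed in when it is done.

```bash
ls; mkdir -p pics
cat > h.py <<'E'
import numpy as np,cv2
from workcell import env
from scipy.spatial.transform import Rotation as R
def snap(name,out):
    s=env.sense(); c=env.camera(name); cv2.imwrite('pics/'+out+'.png',c['image'])
    if name=='wrist':
        T=np.eye(4);T[:3,:3]=R.from_rotvec(s['orientation']).as_matrix();T[:3,3]=s['ee_pos']
        c['cam_to_world']=T@c['hand_eye']
    np.savez('pics/'+out+'.npz',**{k:v for k,v in c.items()})
    return c
def load(out): return dict(np.load('pics/'+out+'.npz',allow_pickle=True))
def cloud(c):
    z=c['z_map'];v,u=np.mgrid[:z.shape[0],:z.shape[1]]
    X=(u-c['cx'])/c['fx']*z;Y=-(v-c['cy'])/c['fy']*z
    P=np.stack([X,Y,-z,np.ones_like(z)],-1)@c['cam_to_world'].T
    P=P[...,:3];P[z==0]=np.nan
    return P
E
python3 - <<'E'
from h import *
for n in ['scene','top','wrist']:
    c=snap(n,n+'0');print(n,[k for k in c if k not in('image','z_map')],c['fx'],c['cam_to_world'].round(3).tolist())
print(env.sense())
E
```

```text
pics
scene ['fx', 'fy', 'cx', 'cy', 'cam_to_world'] 406.35336361840587 [[-0.235, -0.688, 0.687, 1.029], [0.972, -0.166, 0.166, 0.088], [-0.0, 0.707, 0.707, 0.56], [0.0, 0.0, 0.0, 1.0]]
top ['fx', 'fy', 'cx', 'cy', 'cam_to_world'] 413.9306804618761 [[-0.012, 0.996, -0.087, 0.504], [-0.999, -0.015, -0.029, -0.013], [-0.03, 0.086, 0.996, 0.921], [0.0, 0.0, 0.0, 1.0]]
wrist ['fx', 'fy', 'cx', 'cy', 'hand_eye', 'cam_to_world'] 329.9625183011983 [[0.285, -0.907, -0.311, 0.069], [0.959, 0.269, 0.092, 0.526], [0.0, -0.324, 0.946, 0.373], [0.0, 0.0, 0.0, 1.0]]
{'time': 0.15, 'joints': array([ 1.05959913e+00,  3.13288210e-01,  1.49824526e+00, -2.46564806e-06,
        1.33102058e+00, -2.23398671e-01]), 'joint_vel': array([ 0.00075346, -0.00247005, -0.00100261,  0.00122854, -0.0004979 ,
        0.00074878]), 'effort': array([ 9.75753064e-04, -4.12366605e+01, -2.59798568e+01, -2.77629315e-04,
        3.19797698e-03, -4.00055660e-05]), 'ee_pos': array([0.14893116, 0.50323009, 0.23089008]), 'orientation': array([-4.50464153e-01, -3.10878263e+00,  1.41062782e-03]), 'ft_force': array([-0.23539018,  0.20418345, -0.02824674]), 'torque': array([-0.00211357,  0.01585356,  0.01949761]), 'gripper_width': 0.08531519384974137}
```

View pics/scene0.png

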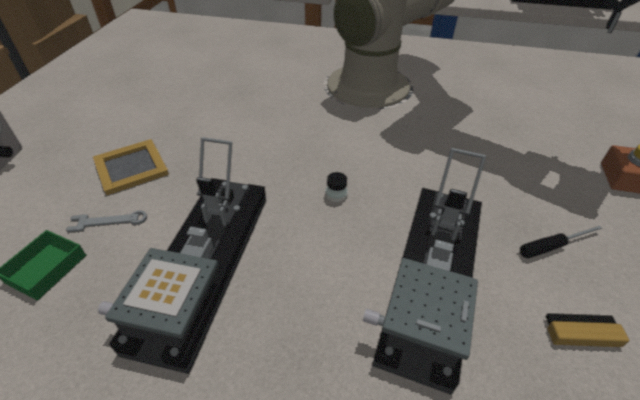

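View pics/top0.png

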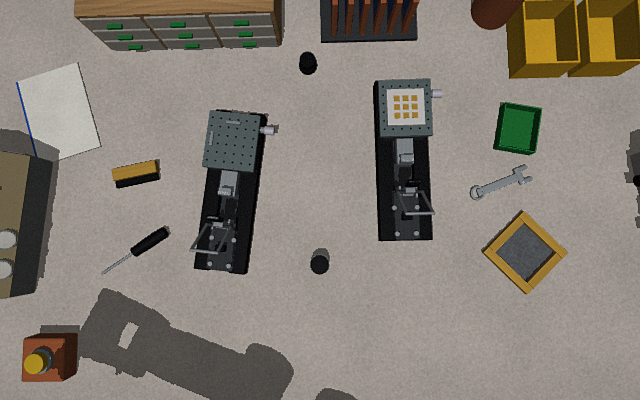

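The stage with the white plate is on the right in the top view, with the plate at about (405,105). The empty stage is on the left at about (232,140). Next I'll measure the stage and latch from the clouds.

Run:
```python
from h import *
t=load('top0');s=load('scene0')
cv2.imwrite('pics/tc.png',cv2.resize(t['image'][70:250,360:450],None,fx=3.2,fy=3.2,interpolation=cv2.INTER_CUBIC))
cv2.imwrite('pics/sc.png',cv2.resize(s['image'][130:270,170:290],None,fx=4.2,fy=4.2,interpolation=cv2.INTER_CUBIC))
P=cloud(t);Q=cloud(s)
for (u,v) in [(381,85),(430,82),(380,135),(431,134),(405,105),(405,150),(404,158),(380,236),(430,236)]:print(u,v,P[v,u].round(4))
# stage top
hsv=t['image'][78:140,372:436];M=P[78:140,372:436].reshape(-1,3)
k=(M[:,2]>.075)&(M[:,2]<.1);print(k.sum(),np.median(M[k],0),cv2.minAreaRect(M[k][:,:2].astype(np.float32)*1000))
M=P[75:250,370:440].reshape(-1,3);k=(M[:,2]>.008)&(M[:,2]<.03);print(cv2.minAreaRect(M[k][:,:2].astype(np.float32)*1000))
```

```text
381 85 [ 0.8199 -0.1351  0.0822]
430 82 [ 0.8231 -0.2356  0.0843]
380 135 [ 0.7136 -0.1298  0.085 ]
431 134 [ 0.714  -0.2339  0.0833]
405 105 [ 0.775  -0.1825  0.086 ]
405 150 [ 0.6869 -0.1848  0.0595]
404 158 [ 0.6654 -0.1775  0.0831]
380 236 [ 0.5077 -0.1305  0.039 ]
430 236 [ 0.5064 -0.2352  0.0398]
3032 [ 0.76992817 -0.1822126   0.08484715] ((772.107421875, -183.08197021484375), (121.04238891601562, 108.4090347290039), 0.6338780522346497)
((672.0390014648438, -167.3761749267578), (347.6399230957031, 77.35188293457031), 0.5609764456748962)
```

View pics/tc.png

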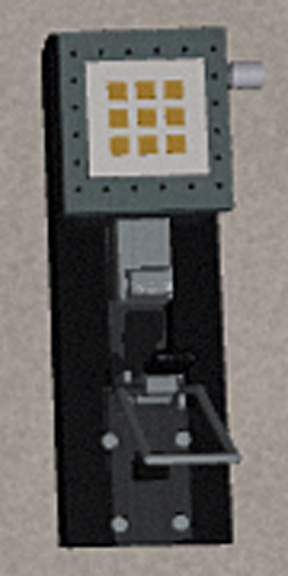

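View pics/sc.png

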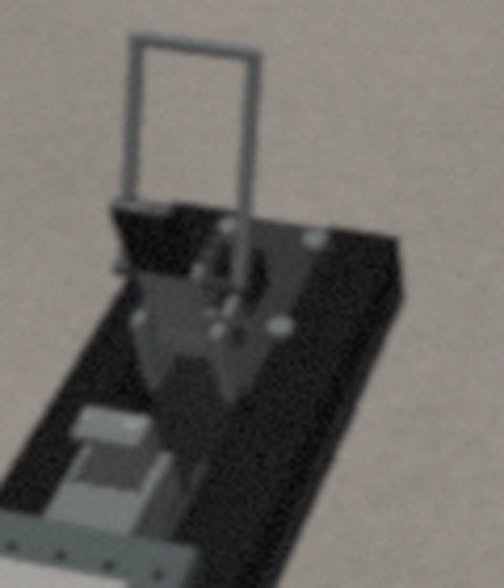

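Run:
```python
from h import *
t=load('top0');s=load('scene0')
P=cloud(t);Q=cloud(s)
np.set_printoptions(suppress=True,precision=3)
s0=env.sense();print(s0['time'],R.from_rotvec(s0['orientation']).as_matrix())
for n,A in(('top',P),('scene',Q)):
    M=A.reshape(-1,3);M=M[np.isfinite(M).all(1)]
    b=(M[:,0]>.48)&(M[:,0]<.705)&(M[:,1]>-.29)&(M[:,1]<-.10)&(M[:,2]>.055)
    M=M[b]; print(n,len(M))
    for lo,hi in((.055,.07),(.07,.079),(.079,.088),(.088,.1),(.1,.12),(.12,.135),(.135,.155),(.155,.165),(.165,.19)):
        k=M[(M[:,2]>lo)&(M[:,2]<hi)]
        if len(k):print(lo,hi,len(k),np.percentile(k,[3,50,97],axis=0).round(3).tolist())
# hook lip pixels
for v in range(148,164,2): print(v,[tuple(P[v,u].round(3)) for u in range(398,416,3)])
# stage top edges from scene
M=Q.reshape(-1,3);k=(M[:,2]>.08)&(M[:,2]<.093)&(M[:,0]>.695)&(M[:,0]<.85)&(M[:,1]<-.1)&(M[:,1]>-.26);print('scene stage',cv2.minAreaRect((M[k][:,:2]*1000).astype(np.float32)))
```

```text
0.15 [[-0.959  0.284 -0.   ]
 [ 0.284  0.959 -0.001]
 [ 0.    -0.001 -1.   ]]
top 990
0.055 0.07 348 [[0.544, -0.199, 0.058], [0.682, -0.182, 0.061], [0.703, -0.167, 0.068]]
0.07 0.079 72 [[0.588, -0.203, 0.07], [0.597, -0.179, 0.075], [0.663, -0.166, 0.079]]
0.079 0.088 95 [[0.6, -0.196, 0.079], [0.665, -0.184, 0.082], [0.672, -0.172, 0.087]]
0.088 0.1 114 [[0.593, -0.209, 0.091], [0.596, -0.184, 0.096], [0.604, -0.159, 0.1]]
0.1 0.12 62 [[0.581, -0.21, 0.1], [0.592, -0.183, 0.111], [0.606, -0.158, 0.119]]
0.12 0.135 58 [[0.573, -0.21, 0.121], [0.604, -0.182, 0.128], [0.61, -0.158, 0.134]]
0.135 0.155 107 [[0.56, -0.21, 0.136], [0.607, -0.185, 0.142], [0.614, -0.159, 0.154]]
0.155 0.165 21 [[0.554, -0.211, 0.155], [0.557, -0.206, 0.16], [0.561, -0.159, 0.164]]
0.165 0.19 113 [[0.545, -0.209, 0.167], [0.548, -0.187, 0.172], [0.553, -0.16, 0.175]]
scene 1884
0.055 0.07 650 [[0.549, -0.202, 0.056], [0.67, -0.183, 0.062], [0.696, -0.167, 0.069]]
0.07 0.079 162 [[0.589, -0.204, 0.07], [0.605, -0.177, 0.075], [0.672, -0.167, 0.079]]
0.079 0.088 180 [[0.604, -0.198, 0.08], [0.664, -0.185, 
[... 2855 characters left out ...]
4(0.661), np.float64(-0.177), np.float64(0.083)), (np.float64(0.661), np.float64(-0.184), np.float64(0.082)), (np.float64(0.661), np.float64(-0.19), np.float64(0.082)), (np.float64(0.661), np.float64(-0.196), np.float64(0.082))]
162 [(np.float64(0.662), np.float64(-0.169), np.float64(0.059)), (np.float64(0.66), np.float64(-0.174), np.float64(0.07)), (np.float64(0.66), np.float64(-0.18), np.float64(0.07)), (np.float64(0.659), np.float64(-0.186), np.float64(0.072)), (np.float64(0.659), np.float64(-0.192), np.float64(0.071)), (np.float64(0.66), np.float64(-0.2), np.float64(0.063))]
scene stage ((772.0545654296875, -184.5825958251953), (120.8731689453125, 109.18040466308594), 0.6202824115753174)
```

Both cameras agree with the geometry given. The keeper is at about (0.668, -0.185, 0.066) with yaw 0.01, the pivot is at x≈0.598, the loop bar is at (0.549, z 0.172) and the lever tip is at (0.612, z 0.145). I'll align the tool, shut the fingers and move over.

```bash
python3 -m pendant '[[[0,0,0,-8.2,-1],[0,0,0,-8.2,-1],[-20,-40,0,0,-1],[-27,-53,0,0,-1],[-27,-53,0,0,-1],[-27,-53,0,0,-1],[-27,-53,0,0,-1],[-27,-53,0,0,-1],[-27,-53,0,0,-1],[-27,-53,0,0,-1],[-27,-53,0,0,-1],[-27,-53,0,0,-1]]]'
```

```text
time: 1.65
ee_pos: [0.4221, -0.0255, 0.2306]
orientation: [-0.023, 3.14, -0.004]
ft_force: [1.1, 0.5, -0.1]
gripper_width: -0.0003
```

```bash
python3 -m pendant '[[[-20,-50,0,0,-1],[-25,-50,0,0,-1],[-25,-45,0,0,-1],[0,0,0,0,-1],[0,0,0,0,-1]]]'
python3 - <<'E'
from h import *
c=snap('wrist','w1')
E
```

```text
time: 2.28
ee_pos: [0.4956, -0.1778, 0.2292]
orientation: [0.014, -3.141, 0.001]
ft_force: [-0.6, 0.4, 1.2]
gripper_width: 0.0002
```

View pics/w1.png

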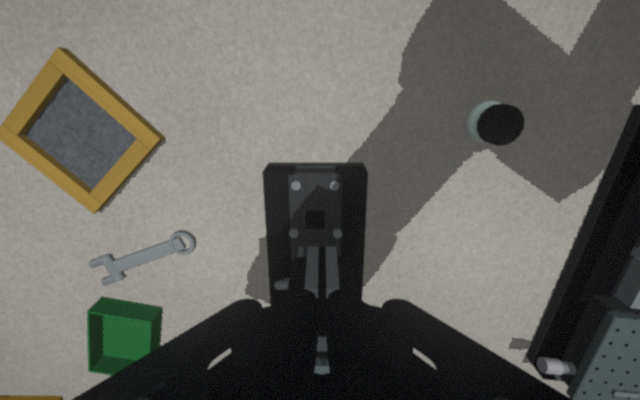

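The wrist view shows the baseplate centred under the fingers at about (315,215). I'll shift -7 mm in y, go down to z≈0.162 and push the bar towards +x.

```bash
python3 -m pendant '[[[0,-7,30,0,-1],[0,0,37,0,-1],[-15,0,0,0,-1],[-15,0,0,0,-1],[-10,0,0,0,-1],[0,0,0,0,-1]]]'
python3 - <<'E'
from h import *
c=snap('scene','s1');cv2.imwrite('pics/s1c.png',cv2.resize(c['image'][80:290,120:320],None,fx=2.8,fy=2.8))
E
```

```text
time: 3.08
ee_pos: [0.5356, -0.1787, 0.1624]
orientation: [-0.025, 3.141, -0.003]
ft_force: [0.2, -0.1, -0.2]
gripper_width: 0.0
```

View pics/s1c.png

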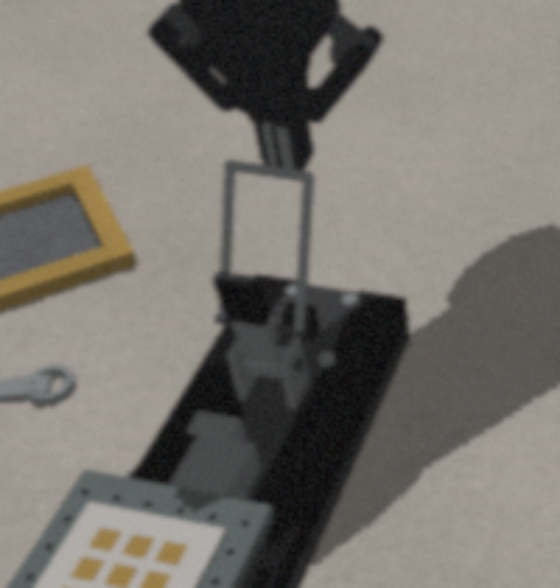

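The fingertips sit just behind the end bar at crop position (270,165). I'll push on past upright.

```bash
python3 -m pendant '[[[-12,-3,0,0,-1],[-12,-3,0,0,-1],[-12,0,0,0,-1],[-12,0,0,0,-1],[-12,0,0,0,-1],[-10,0,0,0,-1],[0,0,0,0,-1],[0,0,0,0,-1]]]'
python3 - <<'E'
from h import *
c=snap('scene','s2');cv2.imwrite('pics/s2c.png',cv2.resize(c['image'][80:290,120:320],None,fx=2.8,fy=2.8))
E
```

```text
time: 4.12
ee_pos: [0.6044, -0.1831, 0.1642]
orientation: [-0.025, 3.141, -0.003]
ft_force: [0.2, -0.1, 0.1]
gripper_width: -0.0001
```

View pics/s2c.png

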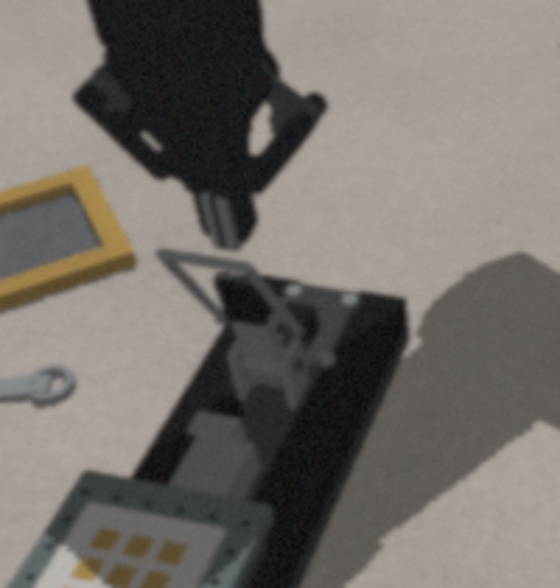

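The loop has left the fingers and leans past upright, with its bar at crop position (205,260). I'll wait for it to fall.

```bash
python3 -m pendant '[[[0,0,0,0,-1],[0,0,0,0,-1],[0,0,0,0,-1],[0,0,0,0,-1]]]'
python3 - <<'E'
from h import *
c=snap('scene','s3');cv2.imwrite('pics/s3c.png',cv2.resize(c['image'][80:290,120:320],None,fx=2.8,fy=2.8))
E
```

```text
time: 4.68
ee_pos: [0.6039, -0.1832, 0.1644]
orientation: [-0.024, 3.141, -0.003]
ft_force: [0.3, 0.4, 0.9]
gripper_width: 0.0001
```

View pics/s3c.png

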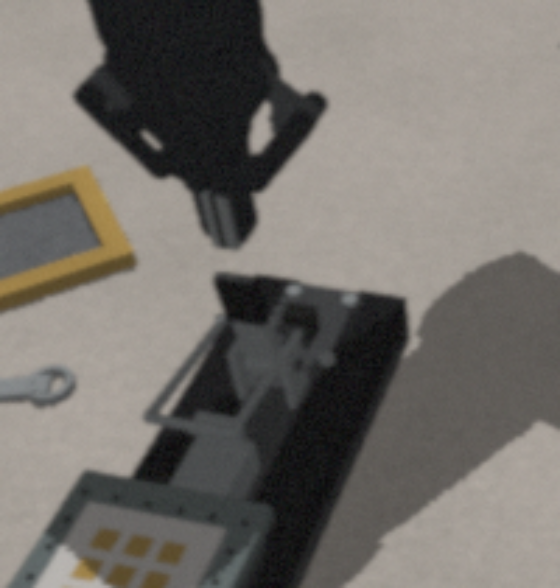

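```bash
python3 -m pendant '[[[0,0,0,0,-1],[0,0,0,0,-1],[0,0,0,0,-1],[0,0,0,0,-1]]]'
python3 - <<'E'
from h import *
c=snap('scene','s4');cv2.imwrite('pics/s4c.png',cv2.resize(c['image'][180:270,150:270],None,fx=5,fy=5,interpolation=cv2.INTER_CUBIC))
P=cloud(c);M=P.reshape(-1,3)
for y0,y1 in((-.22,-.202),(-.168,-.152)):
    k=M[(M[:,0]>.57)&(M[:,0]<.705)&(M[:,1]>y0)&(M[:,1]<y1)&(M[:,2]>.052)&(M[:,2]<.15)]
    k=k[np.argsort(k[:,0])];print(len(k));print(k[::max(1,len(k)//12)].round(3).tolist())
E
```

```text
time: 5.22
ee_pos: [0.6039, -0.1832, 0.1644]
orientation: [-0.024, 3.141, -0.003]
ft_force: [-0.7, -0.0, -0.7]
gripper_width: 0.0003
269
[[0.595, -0.212, 0.095], [0.602, -0.21, 0.092], [0.609, -0.204, 0.069], [0.611, -0.204, 0.062], [0.621, -0.209, 0.085], [0.629, -0.211, 0.084], [0.639, -0.209, 0.08], [0.649, -0.208, 0.079], [0.657, -0.212, 0.075], [0.665, -0.208, 0.072], [0.673, -0.202, 0.061], [0.681, -0.212, 0.068], [0.686, -0.202, 0.062]]
276
[[0.587, -0.168, 0.069], [0.597, -0.165, 0.062], [0.601, -0.163, 0.093], [0.607, -0.16, 0.09], [0.613, -0.165, 0.088], [0.625, -0.159, 0.085], [0.634, -0.164, 0.081], [0.645, -0.16, 0.08], [0.653, -0.163, 0.076], [0.663, -0.16, 0.071], [0.672, -0.163, 0.071], [0.681, -0.16, 0.066]]
```

View pics/s4c.png

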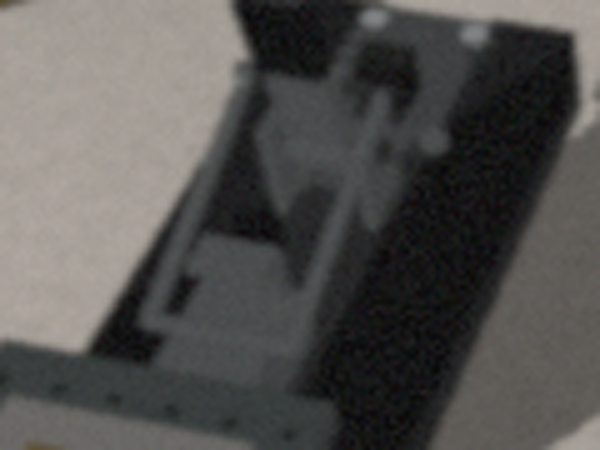

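The loop is down behind the hook. Its end bar is at x≈0.683, z≈0.066, which is the -0.29 rest position. Next I'll move the fingers to the stage side of the lever and lower them between the loop arms.

```bash
python3 -m pendant '[[[-18,-2,0,0,-1],[-19,0,0,0,-1],[0,0,20,0,-1],[0,0,22,0,-1],[0,0,0,0,-1]]]'
python3 - <<'E'
from h import *
c=snap('scene','s5');cv2.imwrite('pics/s5c.png',cv2.resize(c['image'][80:290,120:320],None,fx=2.8,fy=2.8))
E
```

```text
time: 5.9
ee_pos: [0.6423, -0.1848, 0.1217]
orientation: [-0.024, 3.141, -0.004]
ft_force: [0.3, 0.4, 0.3]
gripper_width: -0.0004
```

View pics/s5c.png

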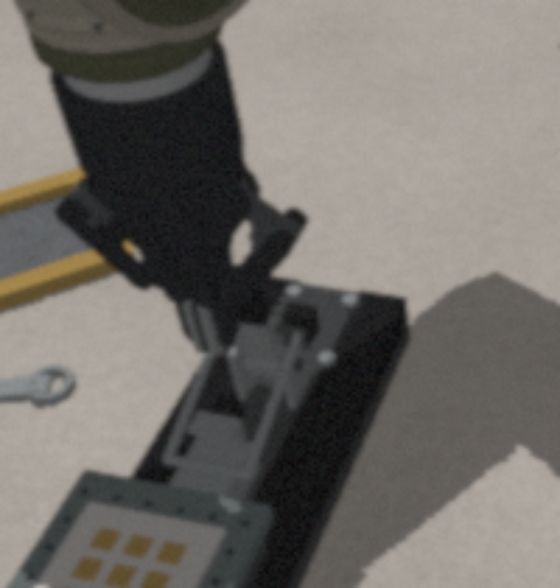

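The fingers are on the stage side of the lever and clear of the loop. I'll start pulling towards -x along the arc.

```bash
python3 -m pendant '[[[12,0,0,0,-1],[12,0,0,0,-1],[10,0,0,0,-1],[10,0,0,0,-1],[8,0,0,0,-1],[0,0,0,0,-1]]]'
python3 - <<'E'
from h import *
c=snap('scene','s6');cv2.imwrite('pics/s6c.png',cv2.resize(c['image'][80:290,120:320],None,fx=2.8,fy=2.8))
E
```

```text
time: 6.7
ee_pos: [0.5907, -0.1868, 0.1281]
orientation: [-0.024, 3.131, -0.011]
ft_force: [0.3, 0.6, -0.7]
gripper_width: 0.0002
```

View pics/s6c.png

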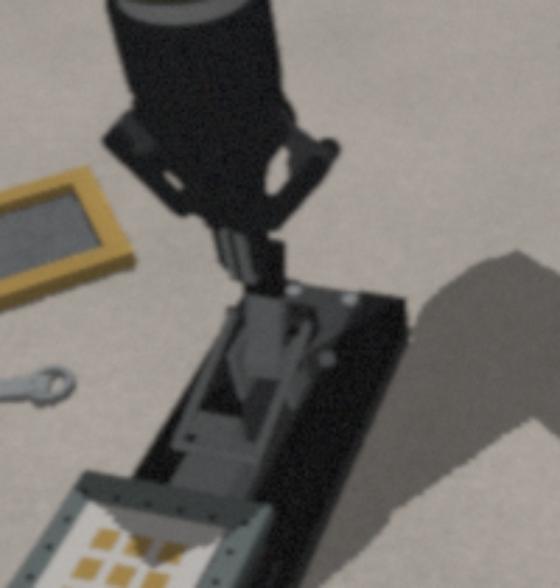

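The lever is tipping back at about 1.05 rad and the loop is following. I'll continue the arc downwards.

```bash
python3 -m pendant '[[[6,1,6,0,-1],[8,1,7,0,-1],[7,0,6,0,-1],[6,0,6,0,-1],[0,0,0,0,-1]]]'
python3 - <<'E'
from h import *
c=snap('scene','s7');cv2.imwrite('pics/s7c.png',cv2.resize(c['image'][130:270,150:290],None,fx=4.2,fy=4.2,interpolation=cv2.INTER_CUBIC))
P=cloud(c);M=P.reshape(-1,3)
for y0,y1 in((-.22,-.202),(-.168,-.152)):
    k=M[(M[:,0]>.62)&(M[:,0]<.705)&(M[:,1]>y0)&(M[:,1]<y1)&(M[:,2]>.052)&(M[:,2]<.15)]
    k=k[np.argsort(k[:,0])];print(k[::max(1,len(k)//10)].round(3).tolist())
E
```

```text
time: 7.38
ee_pos: [0.5627, -0.1852, 0.101]
orientation: [-0.024, 3.13, -0.011]
ft_force: [0.9, 0.1, -0.6]
gripper_width: 0.0001
[[0.62, -0.207, 0.071], [0.625, -0.208, 0.071], [0.631, -0.211, 0.071], [0.637, -0.209, 0.07], [0.642, -0.208, 0.069], [0.648, -0.208, 0.068], [0.655, -0.211, 0.07], [0.662, -0.208, 0.069], [0.665, -0.208, 0.068], [0.667, -0.203, 0.069], [0.689, -0.203, 0.061]]
[[0.62, -0.161, 0.073], [0.625, -0.162, 0.072], [0.631, -0.164, 0.071], [0.635, -0.161, 0.069], [0.641, -0.163, 0.07], [0.645, -0.161, 0.071], [0.651, -0.161, 0.067], [0.655, -0.161, 0.067], [0.66, -0.162, 0.069], [0.664, -0.159, 0.066], [0.667, -0.163, 0.068]]
```

View pics/s7c.png

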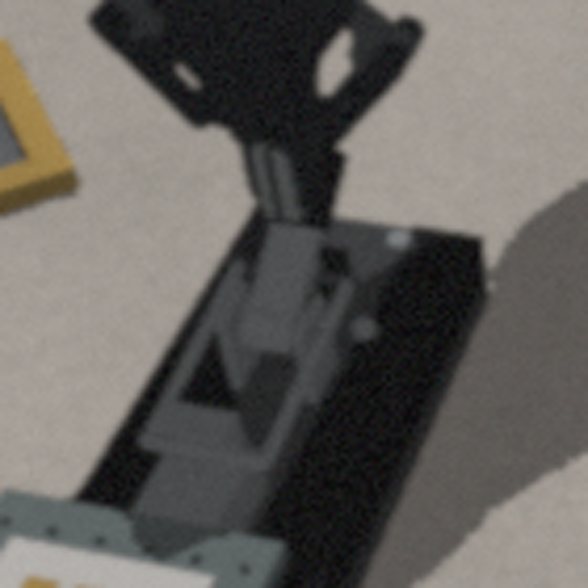

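The bar has drawn into the seat at x≈0.667, z≈0.066, below the hook top, so it is hooked. I'll press the lever down past the toggle point.

```bash
python3 -m pendant '[[[4,0,6,0,-1],[4,0,6,0,-1],[3,0,6,0,-1],[2,0,6,0,-1],[0,0,2,0,-1],[0,0,0,0,-1]]]'
python3 - <<'E'
from h import *
c=snap('scene','s8');cv2.imwrite('pics/s8c.png',cv2.resize(c['image'][130:270,150:290],None,fx=4.2,fy=4.2,interpolation=cv2.INTER_CUBIC))
E
```

```text
time: 8.18
ee_pos: [0.5491, -0.1856, 0.0745]
orientation: [-0.025, 3.131, -0.011]
ft_force: [-0.6, 0.0, 2.6]
gripper_width: 0.0002
```

View pics/s8c.png

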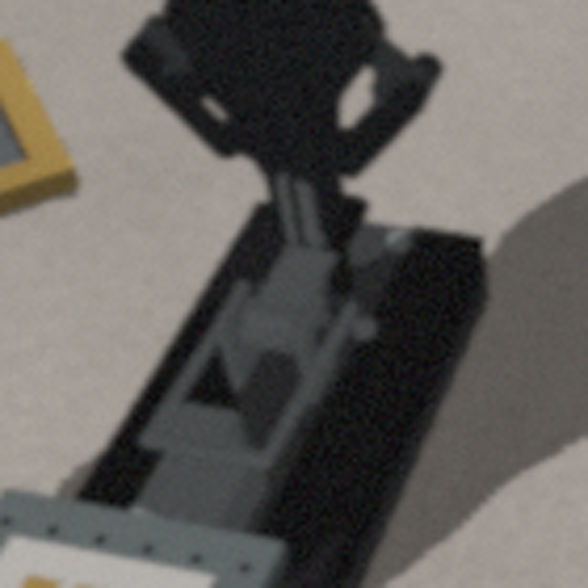

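The tool is at z 0.0745, the height expected with the lever flat. I'll retreat up and back, then check.

```bash
python3 -m pendant '[[[0,0,-20,0,-1],[0,0,-50,0,-1],[0,0,-50,0,-1],[50,0,-30,0,-1],[50,0,0,0,-1],[50,0,0,0,-1],[0,0,0,0,-1]]]'
python3 - <<'E'
from h import *
c=snap('scene','s9');t=snap('top','t9')
cv2.imwrite('pics/s9c.png',cv2.resize(c['image'][120:270,150:290],None,fx=4,fy=4,interpolation=cv2.INTER_CUBIC))
cv2.imwrite('pics/s9.png',c['image'])
for C in(c,t):
    M=cloud(C).reshape(-1,3)
    k=M[(M[:,0]>.50)&(M[:,0]<.61)&(M[:,1]>-.193)&(M[:,1]<-.177)&(M[:,2]>.02)&(M[:,2]<.15)]
    k=k[np.argsort(k[:,0])];print(k[::max(1,len(k)//14)].round(3)[:,[0,2]].tolist())
    for y0,y1 in((-.22,-.202),(-.168,-.152)):
        k=M[(M[:,0]>.58)&(M[:,0]<.70)&(M[:,1]>y0)&(M[:,1]<y1)&(M[:,2]>.055)&(M[:,2]<.15)]
        k=k[np.argsort(k[:,0])];print(k[::max(1,len(k)//8)].round(3)[:,[0,2]].tolist())
E
```

```text
time: 9.1
ee_pos: [0.393, -0.187, 0.2251]
orientation: [-0.026, 3.134, -0.012]
ft_force: [0.2, -0.8, -0.0]
gripper_width: -0.0001
[[0.5, 0.038], [0.518, 0.04], [0.527, 0.039], [0.537, 0.073], [0.545, 0.073], [0.553, 0.074], [0.557, 0.072], [0.566, 0.072], [0.576, 0.072], [0.586, 0.072], [0.594, 0.074], [0.601, 0.039], [0.604, 0.038], [0.606, 0.041], [0.608, 0.068]]
[[0.586, 0.076], [0.606, 0.079], [0.61, 0.076], [0.618, 0.061], [0.631, 0.062], [0.642, 0.066], [0.657, 0.068], [0.667, 0.064], [0.692, 0.062]]
[[0.581, 0.064], [0.592, 0.078], [0.599, 0.076], [0.605, 0.062], [0.614, 0.064], [0.629, 0.067], [0.645, 0.066], [0.657, 0.067], [0.666, 0.064]]
[[0.503, 0.041], [0.511, 0.04], [0.52, 0.041], [0.526, 0.037], [0.533, 0.075], [0.539, 0.073], [0.547, 0.074], [0.556, 0.074], [0.562, 0.071], [0.57, 0.072], [0.576, 0.07], [0.584, 0.072], [0.591, 0.068], [0.599, 0.073], [0.607, 0.071]]
[[0.581, 0.064], [0.591, 0.065], [0.601, 0.064], [0.614, 0.064], [0.624, 0.065], [0.635, 0.066], [0.647, 0.068], [0.658, 0.067], [0.666, 0.066]]
[[0.581, 0.064], [0.591, 0.068], [0.598, 0.065], [0.606, 0.066], [0.617, 0.066], [0.634, 0.063], [0.65, 0.069], [0.662, 0.068], [0.682, 0.062]]
```

View pics/s9c.png

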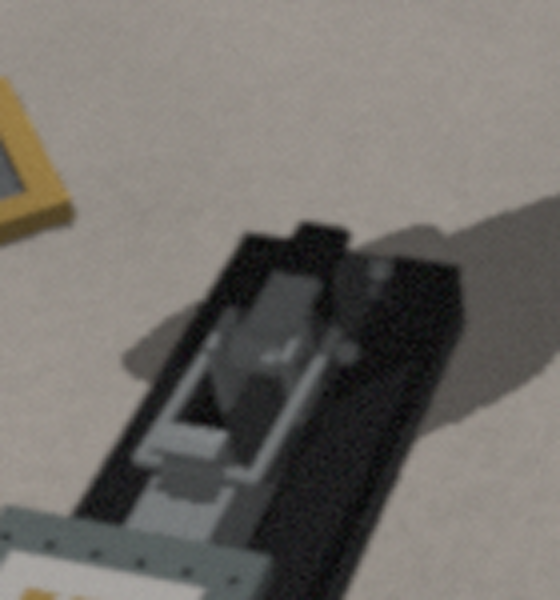

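View pics/s9.png

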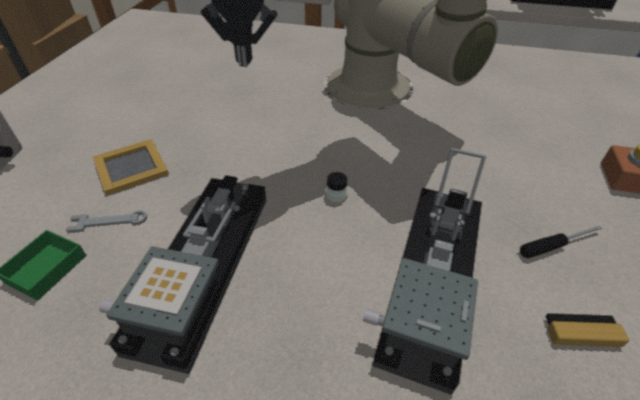

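The lever's upper face is level at z≈0.073 along its length. The bar sits under the hook lip at crop position (190,455). The empty stage's lever and loop still stand as before, so I'll hand the job in.

Run:
```python
from workcell import env
print(env.sign_off(), env.sense()['time'])
```

```text
the job is handed in; nothing more can be done
the job is handed in; nothing more can be done
```

The print stage with the white plate is locked, and I handed the job in at about 9.2 s of the 38 s allowed. With the shut fingers I pushed the wire loop past upright so that it fell behind the hook, then pushed the lever over and down until it lay flat.

- **Loop before the lever moved:** the end bar measured x≈0.683, z≈0.066, behind the hook in the expected rest position.
- **Lever at the end:** its upper face was level at z≈0.070–0.075 in both cameras, against 0.075 expected when shut.
- **Loop at the end:** the bar was in the seat at x≈0.667, under the hook lip.
- **Empty stage:** its lever was still standing, checked only by eye in the last scene picture.
- **Forces:** the highest reading I saw at the end of a move was about 2.6 N. I did not see peaks within moves.
- **Robot:** it was clear of everything at hand-in.

No check failed or disagreed beyond about 2–4 mm of camera noise.

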